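# Try the filing-jig slides and tag the one that binds

### The arm

A 6-joint arm with a two-finger parallel gripper is mounted at the origin on the work surface. World frame = base frame: x ahead of the robot, y to its left, z up, the work surface at z = 0. Lengths are in m, angles in rad, forces in N, time in s.
With the tool pointing down it reaches from about 0.25 to 0.775 m from the base axis. Payload 4 kg.
Tool frame: the origin (TCP) lies midway between the tips of the shut fingers; the grasp point (between the pads) lies 19 mm behind it (manip.grip_depth is the distance from the TCP to the grasp point, in m); z points along the fingers, y is the direction in which the jaws open and shut (so a half turn about z gives the same grasp; the last joint's range is limited). The gripper opens to 85 mm and grips with 20 to 120 N. Pads are 22 mm wide; open, the fingers measure 114 mm over their backs; the gripper's body (76 mm by 85 mm) begins 54 mm behind the grasp point. The pads swing forward as they close: fully open they stand 13 mm farther back than shut.
Start: joints at [1.13, 0.087, 1.371, -0, 1.684, -0.103], TCP at [0.182, 0.519, 0.231] pointing down, gripper open.
Joint ranges: [-3.1, 3.1], [-0.76, 2.03], [0.27, 2.55], [-1.08, 4.22], [0.17, 2.65], [-2.57, 2.57]. Speed limits (rad/s): [2.79, 2.79, 3.14, 3.14, 3.14, 3.14].

### API

Orientations are given as a rotation vector (axis times angle).
In Python, from workcell import manip, eoat, inverse_kinematics, viewer, order, status gives the robot as it stands. Calls block until the motion is done:
- manip.movep(position, orientation): joint-space move of the TCP to a pose.
- manip.line_to(position, ori=None, velocity=0.15, until_force=None): straight line of the TCP; ori=None keeps the orientation; velocity is the mean speed in m/s. With until_force (N) it stops when the force on the tool has changed by that much, and returns True; else False.
- manip.set_joints(angles): joint-space move.
- eoat.open_gripper() and eoat.gripper_close(grip_force=None): open the fingers fully, or close them until they stop; grip_force is the grip in N (None keeps the last).
- manip.dwell(seconds).
- inverse_kinematics(position, orientation): joint angles nearest the present ones, or None.
- viewer.snapshot(name): name is "scene" or "top"; returns the picture (420x560x3 uint8, blue, green, red); there is no depth.
- viewer.calibration(name): a dict with "fov_y" (degrees; the focal length in pixels is half the picture's height over the tangent of half this angle, whatever the lens; pixels are square), "cx", "cy" (the principal point, pixels), "world_from_camera" (4x4, takes a point from camera to world coordinates). Camera axes: x right, y down, z forward; pixel columns grow to the right and rows downward; lengths in m; the calibration is good to about 2 mm. A picture is of the moment at which its call begins. calibration takes no time and is no camera call.
A pose or a line that the arm cannot do raises manip.MotionError and nothing moves.
- order.job_done(): hands the job in, once; it reports no verdict.
Readings, each from a call of its own:
- status.read_time(): time.
- status.read_joint_positions(): joint angles.
- status.read_joint_velocities(): joint speeds.
- status.read_effort(): joint torques, N m.
- status.read_tool_pos(): TCP position.
- status.read_orientation(): TCP orientation.
- status.read_contact_force(): force on the tool from outside, world axes, zero at the start.
- status.read_wrist_torque(): the same for the moment, N m.
- status.read_finger_gap(): finger opening in m.
Only numpy, scipy, OpenCV 4.12 (cv2) and the standard library are available. Lean on these libraries where they do the work, as an engineer would, in place of code of your own. Each camera call takes 0.05 s, during which the arm holds its last target. There are 200 camera calls.

### The job

Try both filing-jig slides: push each carriage by its upright post, away from you, as far as it will go; the sound one goes fully home against its end block, the other jams part-way. Leave both carriages where they end up, then drop the steel lock-out collar over the post of the one that binds, so that it sits flat on that carriage, and let go.

Things in the scene. Friction and masses are not known exactly. Their poses are not given: they have to be found in the camera images.
- post_a (a point): Top centre of the upright post (16 mm dia., 50 mm tall) on the carriage of a filing jig, 100 mm above the bench. Its x axis points along the rails to the home end (within 20 deg of straight away from the robot), z up. Carriage: steel block 60 x 60 mm, flat top 50 mm above bench. Two identical jigs, bolted down, one left, one right: which is which varies.
- slide_a (a joint): Carriage of post_a, m along its x: 0 = at the near end block (38 mm high), 0.09 = fully home at the far end block (50 mm high); base 210 x 80 mm. Starts at 0 to 0.015, stays where left. Exactly one of the two carriages binds and jams solid near 0.04 (which one is not told); the other runs all the way. Drag 2 to 4 N.
- post_b (a point): Top centre of the upright post (16 mm dia., 50 mm tall) on the carriage of a filing jig, 100 mm above the bench. Its x axis points along the rails to the home end (within 20 deg of straight away from the robot), z up. Carriage: steel block 60 x 60 mm, flat top 50 mm above bench. Two identical jigs, bolted down, one left, one right: which is which varies.
- slide_b (a joint): Carriage of post_b, m along its x: 0 = at the near end block (38 mm high), 0.09 = fully home at the far end block (50 mm high); base 210 x 80 mm. Starts at 0 to 0.015, stays where left. Exactly one of the two carriages binds and jams solid near 0.04 (which one is not told); the other runs all the way. Drag 2 to 4 N.
- collar: Lock-out collar: plain loose steel ring on the bench between the jigs, 50 mm outside diameter, 30 mm through hole, 30 mm tall, 0.2 to 0.4 kg; origin at the centre of its underside, z up along the hole. Near it (30 mm or more clear) stand a solid steel puck of the same outside size without a hole and a smaller ring (32 mm, 12 mm hole) too small for the post.
Not all that is in view belongs to the job. Leave any blue look-alike of the part that bears post_a alone. Leave any black look-alike of the collar alone.

How it is judged:
By the outcome, as a careful person would: the job done as asked, in the order asked, and still so for the second after the job is handed in, with the robot touching nothing.
It also fails if it takes over 64 s, if anything falls off the work surface, if the arm or the gripper's body presses on something with over 40 N, if the wrist force passes 120 N, or if a joint passes its speed limit or range.

## Working session

There is one attempt and no reset: what is moved stays moved. The work goes in short steps, each a Python script; the robot and the scene stay as the last script left them, time stands still between calls to the robot, and variables do not carry over. Pictures are saved under pics/ and viewed, about 8 in all and at most 12, crops included, and the job is handed in when it is done.

```bash
mkdir -p pics; cat > h.py <<'E'
import numpy as np, cv2
from workcell import manip, eoat, inverse_kinematics, viewer, order, status
def snap(n,f):
    im=viewer.snapshot(n); cv2.imwrite('pics/'+f+'.png',im); return im
def ray(n,u,v):
    c=viewer.calibration(n); f=210/np.tan(np.radians(c['fov_y'])/2)
    T=np.array(c['world_from_camera']); d=T[:3,:3]@np.array([(u-c['cx'])/f,(v-c['cy'])/f,1]); return T[:3,3],d
def onz(n,u,v,z):
    o,d=ray(n,u,v); return o+d*(z-o[2])/d[2]
def proj(n,p):
    c=viewer.calibration(n); f=210/np.tan(np.radians(c['fov_y'])/2)
    T=np.array(c['world_from_camera']); q=T[:3,:3].T@(np.array(p)-T[:3,3]); return q[:2]/q[2]*f+[c['cx'],c['cy']]
E
python3 - <<'E'
from h import *
for n in('top','scene'): snap(n,n+'0'); print(n,viewer.calibration(n))
print(status.read_time(),status.read_orientation())
E
```

```text
top {'fov_y': 45.19066469616478, 'cx': 271.8582180918738, 'cy': 207.5333368520734, 'world_from_camera': array([[ 0.02086453, -0.99332538,  0.11344321,  0.36041203],
       [-0.99951064, -0.02336914, -0.02079315,  0.00923753],
       [ 0.02330543, -0.11295385, -0.99332688,  1.17512089],
       [ 0.        ,  0.        ,  0.        ,  1.        ]])}
scene {'fov_y': 55.77578669419878, 'cx': 283.5807917344546, 'cy': 211.57634310295637, 'world_from_camera': array([[ 0.80544105,  0.50500766, -0.31021279,  0.71078333],
       [ 0.59261238, -0.67856472,  0.43400518, -0.30479162],
       [ 0.00867649, -0.53340152, -0.84581767,  0.68554466],
       [ 0.        ,  0.        ,  0.        ,  1.        ]])}
0.1 [-5.28003428e-01 -3.09636721e+00  3.03618330e-03]
```

View pics/top0.png

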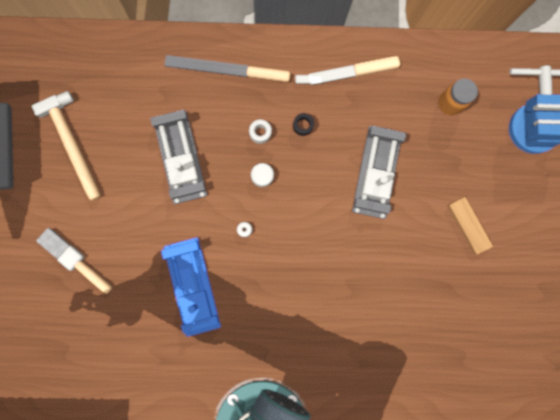

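View pics/scene0.png

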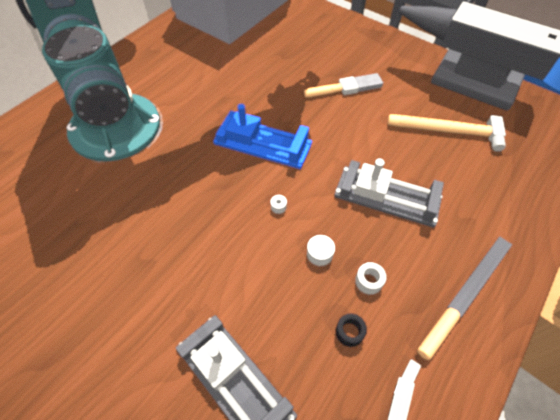

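Top view: left jig at about (180,157), right jig at about (380,172), collar (260,131), puck (262,175), small ring (244,229), black ring (303,124) and the blue decoy (190,287). Next I'll crop in close on the jigs and the collar.

```bash
python3 - <<'E'
from h import *
t=cv2.imread('pics/top0.png'); s=cv2.imread('pics/scene0.png')
def c(im,u,v): return cv2.resize(im[v:v+100,u:u+130],None,fx=3,fy=3,interpolation=cv2.INTER_CUBIC)
cv2.imwrite('pics/crop0.png',np.vstack([np.hstack([c(t,115,108),c(t,315,122)]),np.hstack([c(s,325,140),c(s,170,315)])]))
for n,im,(u0,u1,v0,v1) in(('top',t,(240,285,112,150)),('scene',s,(350,395,255,300))):
    g=im[v0:v1,u0:u1].astype(int); m=((g.max(2)-g.min(2)<45)&(g.min(2)>95)).astype(np.uint8)
    cs,_=cv2.findContours(m,cv2.RETR_EXTERNAL,cv2.CHAIN_APPROX_NONE); k=max(cs,key=cv2.contourArea)
    e=cv2.fitEllipse(k); print(n,e[0][0]+u0,e[0][1]+v0,e[1]); print(onz(n,e[0][0]+u0,e[0][1]+v0,.025 if n=='top' else .018))
for a in((262,175,.03),(244,229,.02),(303,124,.025)): print(onz('top',*a))
E
```

```text
top 259.9904842376709 130.9620132446289 (22.559232711791992, 23.799253463745117)
[0.67090378 0.01660898 0.025     ]
scene 370.2873306274414 277.84676361083984 (28.858118057250977, 31.69508934020996)
[0.67509125 0.01729655 0.018     ]
[0.56596237 0.0095165  0.03      ]
[0.44135687 0.04783324 0.02      ]
[ 0.69033277 -0.08366314  0.025     ]
```

View pics/crop0.png

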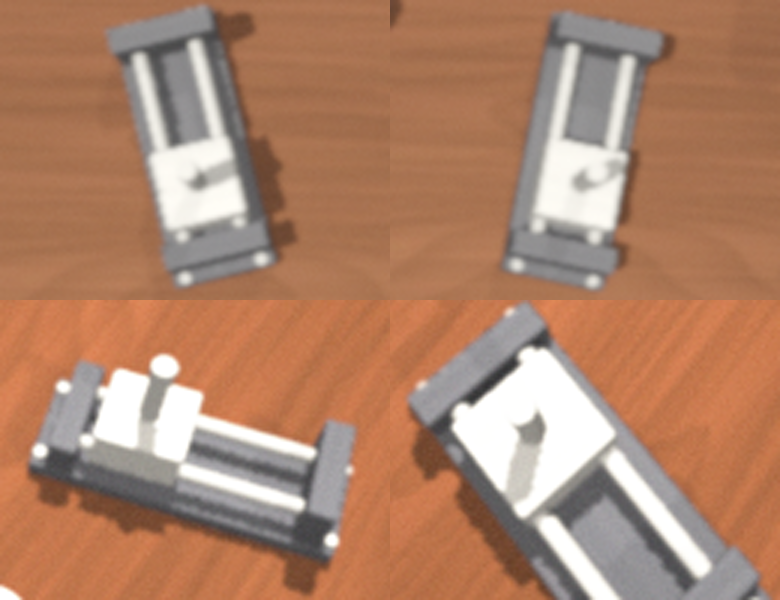

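The crops show both post tops and the carriage outlines. I'll triangulate the posts and get the rail directions.

```bash
python3 - <<'E'
from h import *
def tri(a,b):
    (o,d),(p,e)=ray('top',*a),ray('scene',*b); d/=np.linalg.norm(d);e/=np.linalg.norm(e)
    t=np.linalg.lstsq(np.c_[d,-e],p-o,rcond=None)[0]; P,Q=o+d*t[0],p+e*t[1]; return (P+Q)/2,np.linalg.norm(P-Q)
print(tri((177.7,165.3),(379.7,162)),tri((385,179.3),(215.7,353.3)))
print(onz('scene',379.7,162,.1),onz('scene',215.7,353.3,.1),onz('top',177.7,165.3,.1),onz('top',385,179.3,.1))
T=lambda u,v,o,z:onz('top',o[0]+u/3,o[1]+v/3,z)
L=(115,108);R=(315-130,122)
def ang(p,q): d=q-p; return np.degrees(np.arctan2(d[1],d[0]))
# rails (z~.035)
print('L',ang(T(160,145,L,.035),T(137,55,L,.035)),ang(T(222,140,L,.035),T(195,42,L,.035)))
print('R',ang(T(556,140,R,.035),T(571,50,R,.035)),ang(T(613,145,R,.035),T(628,60,R,.035)))
S=lambda u,v,o:onz('scene',o[0]+u/3,o[1]+v/3,.035)
LS=(325,40);RS=(170-130,215)
print('scene L',ang(S(200,426,LS),S(314,452,LS)),ang(S(186,473,LS),S(300,502,LS)),'R',ang(S(612,458,RS),S(702,566,RS)),ang(S(540,522,RS),S(605,598,RS)))
print('ends L',ang(T(185,278,L,0.01),T(262,259,L,.01))+90,'R',ang(T(516,265,R,.01),T(593,281,R,.01))+90)
E
```

```text
(array([0.57340445, 0.19389356, 0.09763626]), np.float64(0.006660421947473977)) (array([ 0.55475142, -0.25635785,  0.09083831]), np.float64(0.008458673421158594))
[0.57649826 0.19428411 0.1       ] [ 0.55978196 -0.25385052  0.1       ] [0.57004245 0.19164939 0.1       ] [ 0.55062474 -0.25751406  0.1       ]
L 16.481153702970317 17.284526538022096
R -9.393689928141178 -10.177910305139877
scene L 20.290164891283574 18.886673885912522 R -10.621420327267284 -8.289090040058575
ends L 15.451157363382976 R -10.467837019656756
```

```bash
cat >> h.py <<'E'
from scipy.spatial.transform import Rotation as Ro
def down(deg,p):
    "rotvec, tool down, tool x along deg or its opposite, whichever suits joint 6"
    c=[]
    for k in(0,180):
        rv=(Ro.from_euler('z',deg+k,degrees=True)*Ro.from_euler('x',180,degrees=True)).as_rotvec()
        q=inverse_kinematics(p,rv)
        if q is not None: c.append((abs(q[5]),k,rv))
    return min(c,key=lambda a:a[:2])[2]
def push(post,deg,z=.072):
    d=np.array([np.cos(np.radians(deg)),np.sin(np.radians(deg)),0])
    s=np.array([post[0],post[1],z])-.036*d
    hi=s+[0,0,.1]; rv=down(deg,s); manip.movep(hi,rv); manip.line_to(s,rv,velocity=.15)
    end=s+.135*d; last=None
    for i in range(6):
        hit=manip.line_to(end,rv,velocity=.05,until_force=18)
        p=status.read_tool_pos(); a=(p-s)@d
        print(i,hit,p.round(4),'adv',round(a,4),status.read_contact_force().round(1),status.read_time())
        if not hit or (last is not None and a-last<.002): break
        last=a
    return s,d,rv
E
python3 - <<'E'
from h import *
eoat.gripper_close(grip_force=40)
s,d,rv=push((.573,.193),17.3)
p=status.read_tool_pos(); manip.line_to(p-.02*d,rv); 
snap('scene','s1')
print(status.read_time())
E
```

```text
0 True [0.635  0.2123 0.071 ] adv 0.1009 [-0.3  0.2 -0. ] 5.3417
1 True [0.6347 0.2121 0.0695] adv 0.1006 [-0.5 -0.3  0.1] 5.6583
5.9833
```

```bash
python3 - <<'E'
from h import *
p=status.read_tool_pos(); manip.line_to(p+[0,0,.11])
s,d,rv=push((.555,-.256),-10)
p=status.read_tool_pos(); manip.line_to(p-.02*d,rv); manip.line_to(p-.02*d+[0,0,.13],rv)
manip.movep([.5,-.02,.25],rv)
t=snap('top','t2'); s=snap('scene','s2')
print(status.read_time())
def c(im,u,v): return cv2.resize(im[v:v+100,u:u+130],None,fx=3,fy=3,interpolation=cv2.INTER_CUBIC)
cv2.imwrite('pics/crop2.png',np.vstack([np.hstack([c(t,115,108),c(t,315,122)]),np.hstack([c(s,325,140),c(s,190,315)])]))
E
```

```text
0 True [ 0.5612 -0.2574  0.0711] adv 0.0423 [-0.8 -0.2 -0.3] 10.5917
1 True [ 0.5608 -0.2571  0.0697] adv 0.0418 [0.2 0.  0.4] 11.1
13.4583
```

View pics/crop2.png

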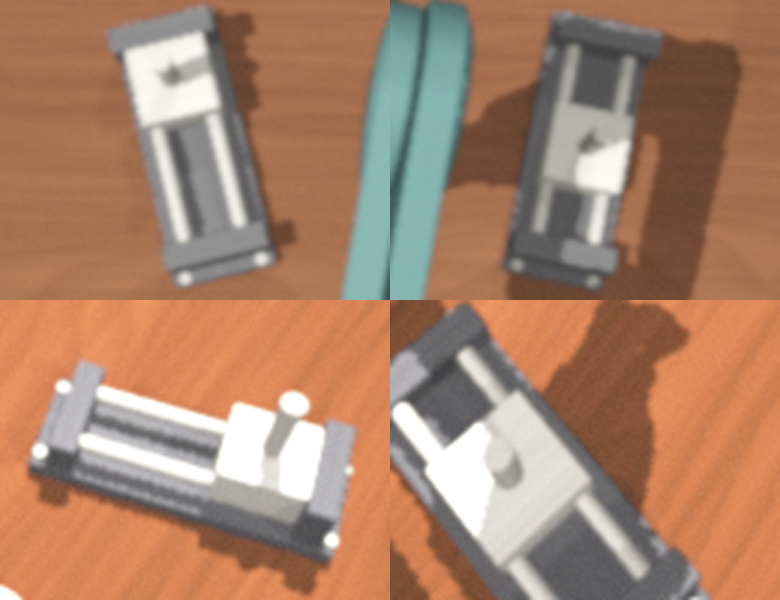

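Left carriage is fully home and the right one is jammed mid-rail. Next I'll estimate the jammed post's position and pick the collar, closing the jaws along x first to centre it.

```bash
python3 - <<'E'
from h import *
print('post R', onz('scene',228.3,361.7,.1), onz('top',381.7,166.3,.1))
c=np.array([.673,.017,0])
eoat.open_gripper()
rv=down(90,c+[0,0,.05]); manip.movep(c+[0,0,.14],rv)
print(manip.line_to(c+[0,0,.004],rv,velocity=.1,until_force=10))
eoat.gripper_close(grip_force=20); print('gap',status.read_finger_gap())
eoat.open_gripper(); manip.line_to(c+[0,0,.06],rv)
rv=down(0,c+[0,0,.05]); manip.line_to(c+[0,0,.06],rv) if 0 else manip.movep(c+[0,0,.06],rv)
print(manip.line_to(c+[0,0,.004],rv,velocity=.1,until_force=10))
eoat.gripper_close(grip_force=50); print('gap',status.read_finger_gap(),status.read_tool_pos())
manip.line_to(c+[0,0,.17],rv); print('gap',status.read_finger_gap(),status.read_contact_force(),status.read_time())
a=snap('scene','s3'); b=snap('top','t3')
cv2.imwrite('pics/v3.png',cv2.resize(a[150:370,260:500],None,fx=2.5,fy=2.5))
E
```

```text
post R [ 0.581614  -0.2518996  0.1      ] [ 0.57911313 -0.25042614  0.1       ]
False
gap 0.05018777384721626
False
gap 0.04830643417297323 [0.67397844 0.01701845 0.00552802]
gap 0.0483480553326175 [-0.42855679 -0.09205012 -2.9732811 ] 22.4167
```

View pics/v3.png

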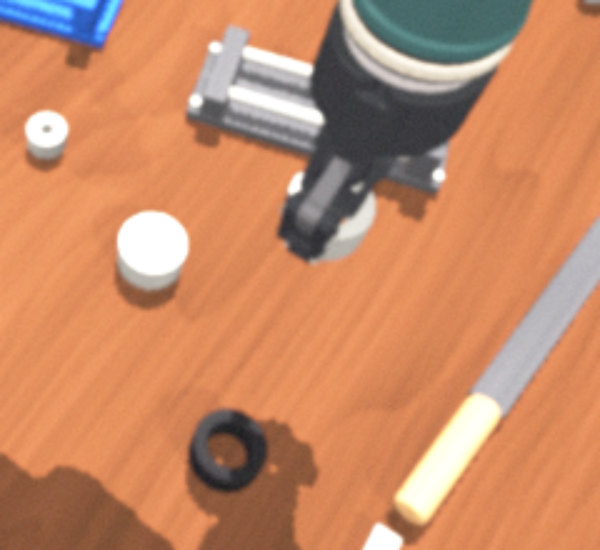

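```bash
python3 - <<'E'
from h import *
for n,P,o in(('top',[(560,104),(633,115),(622,193),(545,185)],(185,122)),('scene',[(518,392),(588,480),(507,558),(427,470)],(60,215))):
    Q=np.array([onz(n,o[0]+u/3,o[1]+v/3,.05) for u,v in P]); print(n,Q.round(4).tolist(),Q.mean(0).round(4))
t=cv2.imread('pics/t3.png'); s=cv2.imread('pics/s3.png')
c=lambda im,u,v:cv2.resize(im[v:v+60,u:u+60],None,fx=6.5,fy=6.5,interpolation=cv2.INTER_CUBIC)
cv2.imwrite('pics/v4.png',np.hstack([c(t,355,140),c(s,200,335)]))
E
```

```text
top [[0.611, -0.2396, 0.05], [0.604, -0.2954, 0.05], [0.5437, -0.2866, 0.05], [0.5484, -0.2281, 0.05]] [ 0.5768 -0.2624  0.05  ]
scene [[0.5605, -0.2252, 0.05], [0.6165, -0.2372, 0.05], [0.607, -0.2883, 0.05], [0.5485, -0.2815, 0.05]] [ 0.5831 -0.2581  0.05  ]
```

View pics/v4.png

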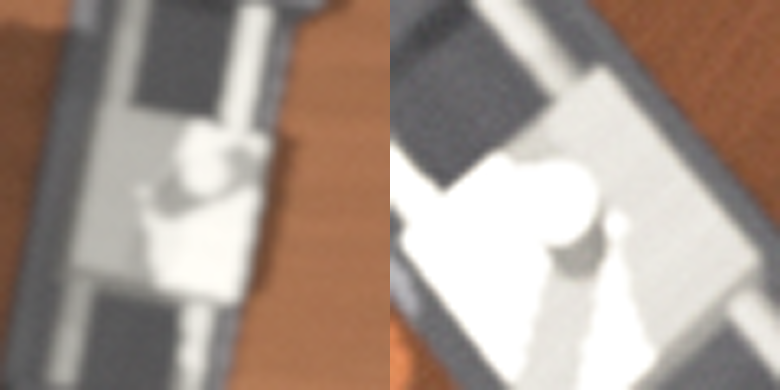

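The post estimates from the images and from tool contact both give about (0.580, -0.260). I'll lower the collar there with force watch.

```bash
python3 - <<'E'
from h import *
print(onz('top',387,165.4,.1),onz('scene',226.2,366.2,.1))
p=np.array([.580,-.260,0]); rv=down(-10,p+[0,0,.15]); manip.movep(p+[0,0,.15],rv)
print(status.read_tool_pos(),status.read_time())
manip.line_to(p+[0,0,.116],rv,velocity=.1)
f=status.read_contact_force()
a=manip.line_to(p+[0,0,.080],rv,velocity=.05,until_force=6)
print(a,status.read_tool_pos(),status.read_contact_force()-f,status.read_finger_gap(),status.read_time())
s=snap('scene','s5')
cv2.imwrite('pics/v5.png',cv2.resize(s[290:420,150:340],None,fx=3.5,fy=3.5,interpolation=cv2.INTER_CUBIC))
E
```

```text
[ 0.58140006 -0.26203251  0.1       ] [ 0.58317311 -0.25821712  0.1       ]
[ 0.58069763 -0.25883812  0.15017623] 23.6417
False [ 0.58023409 -0.26015543  0.08032628] [-0.15059861  0.4846543  -0.22223289] 0.04823515889016645 25.0
```

View pics/v5.png

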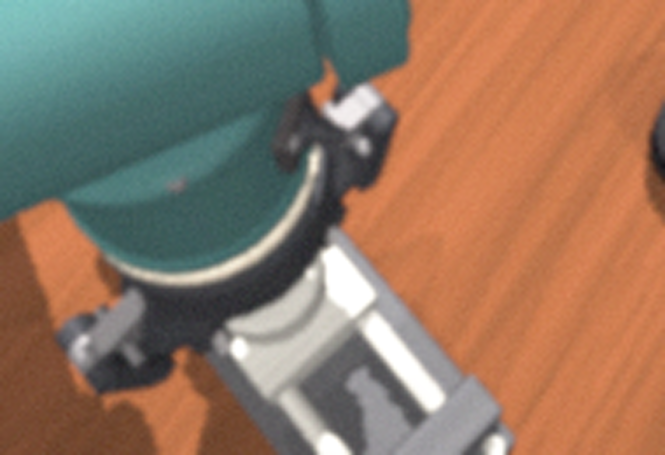

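The collar's underside is now about 25 mm below the post top with no contact, so it's over the post. I'll lower it to the carriage, release and retreat.

```bash
python3 - <<'E'
from h import *
p=np.array([.580,-.260,0])
a=manip.line_to(p+[0,0,.050],velocity=.03,until_force=5)
print(a,status.read_tool_pos(),status.read_contact_force(),status.read_time())
eoat.open_gripper(); manip.dwell(.2)
manip.line_to(p+[0,0,.20],velocity=.12)
manip.movep([.40,.0,.25],status.read_orientation())
manip.dwell(.3)
t=snap('top','t6'); s=snap('scene','s6'); print(status.read_time())
c=lambda im,u,v:cv2.resize(im[v:v+100,u:u+130],None,fx=3,fy=3,interpolation=cv2.INTER_CUBIC)
cv2.imwrite('pics/v6.png',np.vstack([np.hstack([c(t,115,108),c(t,315,122)]),np.hstack([c(s,325,140),c(s,170,315)])]))
E
```

```text
True [ 0.57967928 -0.2598548   0.05551232] [0.44009077 0.17870687 5.17929892] 25.8167
29.4583
```

View pics/v6.png

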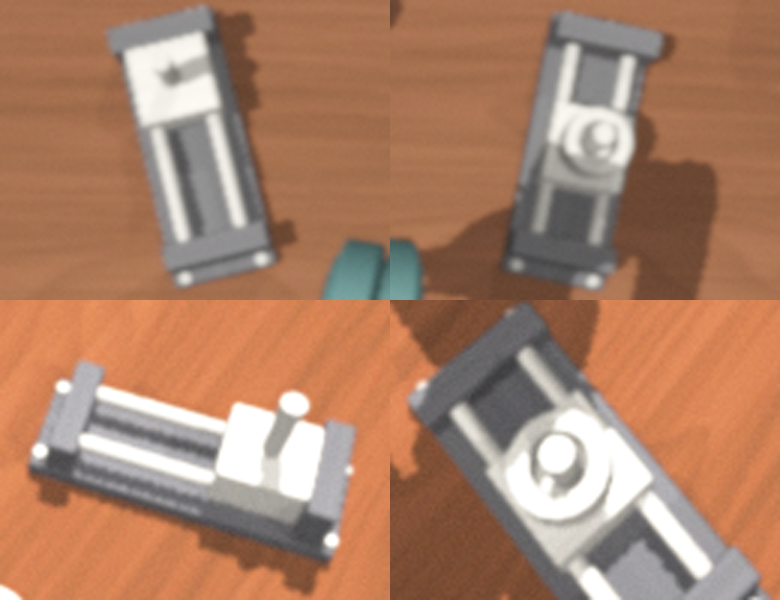

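The collar sits flat around the post of the jammed right-hand carriage. The left carriage is against its end block and the gripper is clear.

```bash
python3 -c "
from h import *
order.job_done(); print(status.read_time())"
```

```text
the job is handed in; nothing more can be done
the job is handed in; nothing more can be done
```

The job is done and handed in at about 29.5 s of the 64 s allowed.

- **Slides:** I pushed both carriages by their posts. The left one went fully home against its far block. The right one jammed solid part-way: a second push with an 18 N stop moved it no further.
- **Collar:** I centred the steel collar by squeezing it gently one way first, then gripped it the other way. It went over the right-hand post without touching, and met the carriage at the expected height (tool at 55.5 mm, against 5.5 mm when I picked it up from the bench). I then released it and backed off.
- **Last checks:** the final pictures show the collar flat around the post on the jammed carriage. The left carriage is still home, both carriages are where they were left, and the gripper is clear.
- **Disagreements:** the two cameras differed by 4 to 9 mm on positions. My first reading of the jammed post was about 9 mm off sideways because of glare and shadow. I corrected it from the carriage outline, a new picture and the tool's contact position before placing the collar.

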